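Bolt the lid rest to its counter foot

TASK

Mount the lid rest on the steel foot: lay it flat along the top of the foot with the two slots lined up and the wire hoop over the end away from the foot's slot, then drop the wing-headed thumbscrew down through both slots until its collar sits on the strap, and give it a quarter turn so that the wing stands square across the strap and locks. Leave the round-knobbed pin in its block, and do not knock over or shove the bottles, crockery and other things around.

Things in the scene. Friction and masses are not known exactly. Their poses are not given: they have to be found in the camera images.
- foot_slot (a point): Centre of the foot's slot, at the level of the foot's top face, 60 mm above the counter. The slot goes right through, 38 long (x) x 22 wide (y). x runs along the foot towards its far end, z up. The foot's top reaches from 38 mm behind this point to 162 mm ahead in x, 40 mm to each side in y.
- foot: The fixed steel foot: a bent stainless channel 200 long (x) x 80 wide x 60 high. Flat 8 mm top on two end legs, hollow below (52 mm clear) and open at its long sides. Origin at the centre of its underside; the slot is at x = -62 mm.
- rest_grip (a point): Centre of the upright grip fin of the loose steel lid rest (0.2 to 0.4 kg), 30 mm above the underside of its strap. Fin 44 long (x) x 10 thick (y), its top 48 mm above the strap's underside. x runs along the strap towards the wire hoop, z up. Once mounted this point is 89 mm ahead of foot_slot in x and 30 mm above it.
- rest_slot (a point): Centre of the slot in the lid rest's strap, at its underside: 89 mm behind rest_grip in x, 30 mm below it, same axes. Right through, 38 long (x) x 22 wide. The strap is 190 x 64 x 6 thick and reaches from 33 mm behind this point to 157 mm ahead.
- rest_hoop (a point): Top of the lid rest's wire hoop, 60 mm above the strap's underside and 53 mm ahead of rest_grip; the hoop stands across the strap, wire 8 mm thick, 52 wide.
- screw_grip (a point): Centre of the wing of the loose steel thumbscrew (0.13 to 0.21 kg), 29 mm above the collar's underside. x along the wing, z up. Wing 56 long (x) x 12 thick (y) x 34 high; neck below it; collar 48 across, 5 thick. At the start it stands upright in one of the block's slots, collar on the block's top, wing along the block. Seated in the mounted rest this point is 35 mm above foot_slot.
- screw_lug (a point): Centre of the thumbscrew's cross lug, 23 mm below the collar's underside: 32 long (along the wing) x 14 wide x 8 high, on a round shank 18 across; a tapered tip ends 36 mm below the collar. It passes the slots only with the wing along them. Once the collar is down the lug hangs free under the foot's top (5 mm of play up and down), turns either way without stiffness, and then locks.
- pin_grip (a point): Centre of the knob of a plain pin, which stays where it is, in the other slot of the block: round knob 32 across, 34 high, on the same 48 mm collar; 29 mm above its collar's underside.
- block: Grey plastic parking block, fixed, 170 (x) x 70 (y) x 50 high, with two slots 40 x 24 (long side along x) at x = -45 and +45 mm; the thumbscrew stands in one, the pin in the other. Origin at the centre of its underside.
- soy: Bystander: amber bottle, 54 across, 190 high, standing. Origin at the centre of its underside (as for all the bystanders).
- oil: Bystander: green bottle, 54 across, 180 high, standing.
- tin: Bystander: tin can, 74 across, 70 high.
- mug: Bystander: white cup, 76 across, 85 high.
- jar: Bystander: glass jar, 72 across, 100 high.
- bowl: Bystander: steel bowl, 130 across, 55 high.
- ladle: Bystander: wooden-handled ladle, 260 long, lying on the counter.
There are look-alikes about, which are no part of the job. What is shaped like the part that bears screw_grip but green or purple is not meant.

How it is judged:
By the outcome, as a careful person would: the job done as asked, in the order asked, and still so for the second after the job is handed in, with the robot touching nothing.
It also fails if it takes over 64 s, if anything falls off the work surface, if the arm or the gripper's body presses on something with over 40 N, if the wrist force passes 120 N, or if a joint passes its speed limit or range.

ROBOT

A 6-joint arm with a two-finger parallel gripper is mounted at the origin on the work surface. World frame = base frame: x ahead of the robot, y to its left, z up, the work surface at z = 0. Lengths are in m, angles in degrees, forces in N, time in s.
With the tool pointing down it reaches from about 0.4 to 0.825 m from the base axis. Payload 7 kg.
Tool frame: the origin (TCP) lies midway between the tips of the shut fingers; the grasp point (between the pads) lies 19 mm behind it; z points along the fingers, y is the line along which they close (so a half turn about z gives the same grasp; the last joint's range is limited). The gripper opens to 88 mm and grips with 3 to 60 N. Pads are 19 mm wide; open, the fingers measure 130 mm over their backs; the gripper's body (78 mm by 193 mm) begins 47 mm behind the grasp point.
Start: joints at [-59.696, 20.546, 0.682, 0, -70.136, -16.507], TCP at [0.161, -0.656, 0.227] pointing down, gripper open.
Joint ranges: [-176.03, 176.03], [-82.01, 121.73], [-58.28, 71.71], [-173.87, 95.51], [-174.79, -0.11], [-173.66, 173.66]. Speed limits (degrees/s): [136.94, 136.94, 172.46, 180, 180, 180].

INTERFACE

Orientations are given as a 3x3 rotation matrix whose columns are the frame's x, y, z axes.
In Python, from rig import robot gives the robot as it stands. Calls block until the motion is done:
- robot.goto(position, orientation): joint-space move of the TCP to a pose.
- robot.servo_line(position, ori=None, speed=0.15): straight line of the TCP; ori=None keeps the orientation; speed is the mean speed in m/s.
- robot.movej(angles): joint-space move.
- robot.move_gripper(opening): opening from 0.0 (shut) to 1.0 (fully open); the grip force is fixed at half the most; returns when the fingers have stopped.
- robot.dwell(seconds).
- robot.ik(position, orientation): joint angles nearest the present ones, or None.
- robot.grab_frame(name): name is "side" or "top"; returns (picture, depth): 400x640x3 uint8, red, green, blue; 400x640 float32, m along the optical axis (not along the pixel's ray), 0 where there is no reading.
- robot.camera_info(name): a dict with "vfov" (degrees; the focal length in pixels is half the picture's height over the tangent of half this angle, whatever the lens; pixels are square), "cx", "cy" (the principal point, pixels), "view" (4x4, takes a point from world to camera coordinates). Camera axes: x right, y down, z forward; pixel columns grow to the right and rows downward; lengths in m; the calibration is good to about 2 mm. A picture is of the moment at which its call begins. camera_info takes no time and is no camera call.
A pose or a line that the arm cannot do raises robot.Unreachable and nothing moves.
- robot.job_done(): hands the job in; it is judged then, once.
Readings, each from a call of its own:
- robot.read_t(): time.
- robot.read_qpos(): joint angles.
- robot.read_qvel(): joint speeds.
- robot.read_effort(): joint torques, N m.
- robot.read_position(): TCP position.
- robot.read_tcp_rot(): TCP orientation.
- robot.read_force(): force on the tool from outside, world axes, zero at the start.
- robot.read_ft_torque(): the same for the moment, N m.
- robot.read_grip_width(): opening from 0.0 (shut) to 1.0 (fully open).
- robot.read_finger_force(): force on a finger pad.
Only numpy, scipy, OpenCV 4.12 (cv2) and the standard library are available. Lean on these libraries where they do the work, as an engineer would, in place of code of your own. Each camera call takes 0.05 s, during which the arm holds its last target. There are 200 camera calls.

## Working session

There is one attempt and no reset: what is moved stays moved. The work goes in short steps, each a Python script; the robot and the scene stay as the last script left them, time stands still between calls to the robot, and variables do not carry over. Pictures are saved under pics/ and viewed, at most 10 in all, crops included, and the job is handed in when it is done.

```bash
ls; mkdir -p pics; python3 - <<'E'
from rig import robot
import cv2,numpy as np
for n in ("top","side"):
    p,d=robot.grab_frame(n); cv2.imwrite(f"pics/{n}0.png",p[:,:,::-1]); np.save(f"{n}0.npy",d)
    i=robot.camera_info(n); print(n,i, (d>0).mean())
print(robot.read_t(),robot.read_tcp_rot())
E
```

```text
pics
top {'vfov': 44.65269881722501, 'cx': 318.5264366149764, 'cy': 203.547634064938, 'view': array([[ 0.08112374, -0.9967025 , -0.00175185,  0.02313394],
       [-0.97546259, -0.0790338 , -0.20549063,  0.5490233 ],
       [ 0.20467457,  0.01837904, -0.97865752,  1.44851157],
       [ 0.        ,  0.        ,  0.        ,  1.        ]])} 0.99604296875
side {'vfov': 53.741432853503575, 'cx': 308.0223093769569, 'cy': 196.84993433604265, 'view': array([[-0.96484935, -0.26248153,  0.01300692,  0.53433286],
       [-0.21535229,  0.7613016 , -0.61159077,  0.10463902],
       [ 0.15062909, -0.59289403, -0.79106735,  1.00729263],
       [ 0.        ,  0.        ,  0.        ,  1.        ]])} 0.996046875
0.1 [[-9.71174235e-01 -2.38370324e-01 -4.40311362e-04]
 [-2.38370712e-01  9.71173232e-01  1.39890659e-03]
 [ 9.41607907e-05  1.46353937e-03 -9.99998925e-01]]
```

View pics/top0.png

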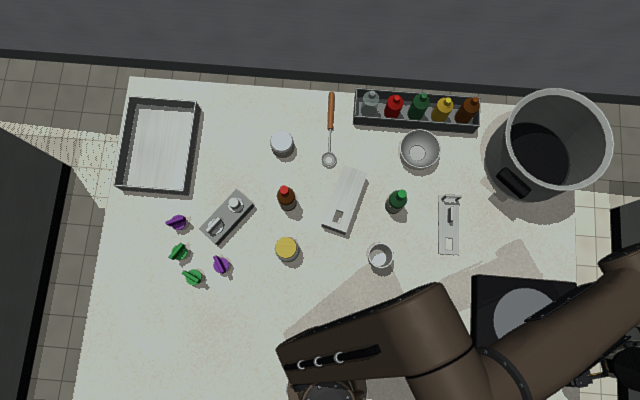

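View pics/side0.png

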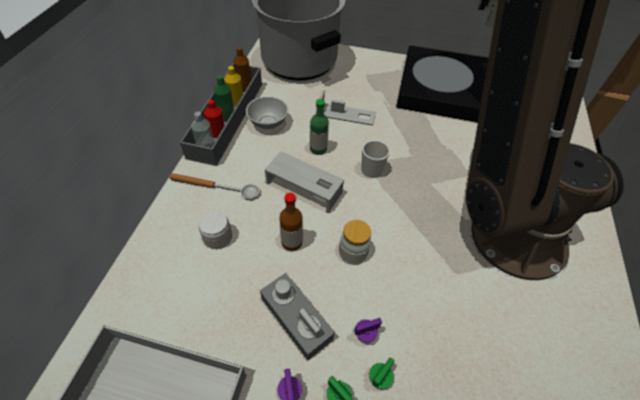

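The top view shows the foot at (346,202) with its slot at (338,215). The lid rest is at (449,225), with its hoop at (451,200) and its slot at (449,243). The block is at (228,217).

Candidates for the screw:
- Steel wing in the block at (215,227). This one fits: it is steel, has a wing and stands in the block.
- Round knob in the block at (235,203). This is the pin.
- Purple (177,222) and (221,265), green (179,252) and (193,277). These are look-alikes.

Next I'll make an enlarged crop and take measurements.

```bash
cat > h.py <<'E'
import numpy as np,cv2
from rig import robot
def cam(n):
    i=robot.camera_info(n); f=200/np.tan(np.radians(i["vfov"]/2)); return f,i["cx"],i["cy"],np.array(i["view"])
def cloud(n,d):
    f,cx,cy,V=cam(n); v,u=np.mgrid[0:400,0:640]
    P=np.stack([(u-cx)/f*d,(v-cy)/f*d,d],-1)
    return (P-V[:3,3])@V[:3,:3]
def ray(n,uv,z):
    f,cx,cy,V=cam(n); uv=np.atleast_2d(uv).astype(float)
    r=np.c_[(uv[:,0]-cx)/f,(uv[:,1]-cy)/f,np.ones(len(uv))]@V[:3,:3]
    c=-V[:3,:3].T@V[:3,3]
    return c+r*((z-c[2])/r[:,2])[:,None]
def down(yaw): # tool y axis at yaw+90 deg, tool x along yaw, z down
    c,s=np.cos(np.radians(yaw)),np.sin(np.radians(yaw))
    return np.array([[c,s,0],[s,-c,0],[0,0,-1.]])
E
python3 - <<'E'
from h import *
t=cv2.imread("pics/top0.png");s=cv2.imread("pics/side0.png")
def crop(im,x,y,w=100,h=75): return cv2.resize(im[y:y+h,x:x+w],(400,300),interpolation=cv2.INTER_CUBIC)
cv2.imwrite("pics/crop1.png",np.vstack([np.hstack([crop(t,170,185),crop(t,300,160)]),np.hstack([crop(t,400,185),crop(s,250,270)])]))
for n in("top","side"):
    d=np.load(n+"0.npy");P=cloud(n,d)
    for nm,(lo,hi),xr,yr in [("foot",(.055,.066),(.3,.7),(-.2,.1)),("block",(.045,.056),(.25,.65),(.15,.45)),("blocktops",(.075,.11),(.25,.65),(.15,.45)),("strap",(.002,.012),(.3,.6),(-.45,-.3))]:
        m=((P[...,2]>lo)&(P[...,2]<hi)&(P[...,0]>xr[0])&(P[...,0]<xr[1])&(P[...,1]>yr[0])&(P[...,1]<yr[1])).astype(np.uint8)
        k,l,st,c=cv2.connectedComponentsWithStats(m)
        for i in range(1,k):
            if st[i,4]>25: print(n,nm,st[i],np.round(P[l==i].mean(0),4),np.round(P[l==i].std(0),4))
    m=(P[...,0]>.2)&(P[...,0]<.3)&(P[...,1]>.1)&(P[...,1]<.3)
    print(n,"table z",np.percentile(P[m][:,2],[5,50,95]))
E
```

```text
top foot [ 322  165   45   68 1410] [ 0.571  -0.0108  0.0602] [0.0563 0.0275 0.0026]
top block [199 189  54  55 862] [0.4848 0.3502 0.0505] [0.0418 0.0346 0.0028]
top blocktops [228 197  11  12  99] [0.5207 0.3235 0.0927] [0.0084 0.0082 0.0052]
top blocktops [278 200  14   8  32] [0.5273 0.1675 0.0917] [0.0032 0.0116 0.0097]
top blocktops [205 217  16  16  98] [0.4486 0.3773 0.0913] [0.0127 0.0102 0.0053]
top blocktops [275 237  13  22 210] [0.3967 0.165  0.0991] [0.0166 0.0092 0.0054]
top blocktops [213 255  11  18  70] [0.3345 0.3493 0.0801] [0.0131 0.009  0.0026]
top blocktops [183 271  16  12  68] [0.2912 0.4263 0.0802] [0.0073 0.0138 0.0027]
top strap [434 200  30  68 910] [ 0.5063 -0.3465  0.0061] [0.0524 0.0211 0.0026]
top strap [461 202  20  13  63] [ 0.5842 -0.417   0.0038] [0.0092 0.0174 0.0016]
top strap [466 222  12   7  28] [ 0.5259 -0.4238  0.0037] [0.0048 0.0115 0.0013]
top strap [471 231  10  12  30] [ 0.4927 -0.4312  0.0039] [0.0118 0.0081 0.0016]
top strap [449 285  12  10  31] [ 0.3217 -0.3705  0.0042] [0.0061 0.0093 0.0019]
top table z [-0.00546681  0.00010813  0.
[... 754 characters left out ...]
ops [342 226  30  23 487] [0.3963 0.1703 0.095 ] [0.017  0.0108 0.009 ]
side blocktops [276 279  15  18 223] [0.5193 0.3295 0.0915] [0.0081 0.0086 0.0055]
side blocktops [300 308  21  27 226] [0.4475 0.3827 0.0913] [0.0133 0.0102 0.0053]
side blocktops [356 317  27  14 171] [0.3336 0.3521 0.08  ] [0.0135 0.0092 0.0015]
side blocktops [375 357  20  24 179] [0.2897 0.4279 0.0801] [0.0069 0.0128 0.0015]
side strap [372 100  11   8  26] [ 0.4314 -0.4241  0.0033] [0.0084 0.0116 0.0009]
side strap [324 102  52  25 649] [ 0.5021 -0.3441  0.0061] [0.0465 0.0243 0.0021]
side strap [395 104  22   9  49] [ 0.3398 -0.4203  0.0071] [0.0191 0.0042 0.0028]
side table z [-0.00175716  0.00071176  0.00314395]
```

View pics/crop1.png

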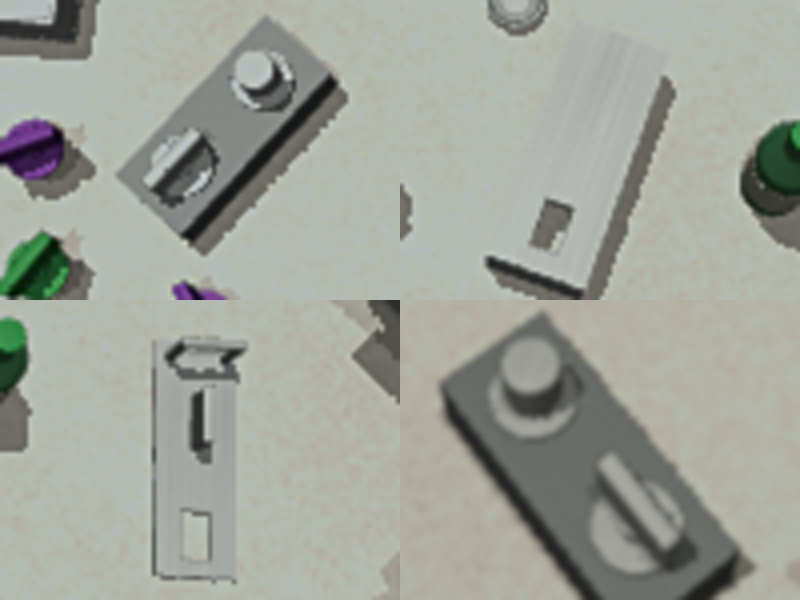

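The crop confirms it: the steel wing in the block at about (215,226) in the top view is the thumbscrew, with its wing along the block. The round knob at (235,203) is the pin. Next come precise poses.

```bash
cat >> h.py <<'E'
def rect(n,mask,z):
    """largest contour -> minAreaRect on plane z; and its biggest hole"""
    cs,hi=cv2.findContours(mask.astype(np.uint8),cv2.RETR_CCOMP,cv2.CHAIN_APPROX_NONE)
    i=max((k for k in range(len(cs)) if hi[0][k][3]<0),key=lambda k:cv2.contourArea(cs[k]))
    out=[]
    hs=[k for k in range(len(cs)) if hi[0][k][3]==i]
    for c in [cs[i]]+sorted([cs[k] for k in hs],key=cv2.contourArea)[-1:]:
        p=ray(n,c[:,0,:],z)[:,:2]*1000
        (c0,wh,a)=cv2.minAreaRect(p.astype(np.float32))
        if wh[0]<wh[1]: a+=90
        out.append((np.round(c0,1),np.round(sorted(wh),1),round((a+90)%180-90,1),np.round(p.mean(0),1)))
    return out
E
python3 - <<'E'
from h import *
K=np.ones((3,3),np.uint8)
for n in("top","side"):
    im=cv2.imread(f"pics/{n}0.png").astype(int);d=np.load(n+"0.npy");P=cloud(n,cv2.medianBlur(d,3))
    X,Y,Z=P[...,0],P[...,1],P[...,2]
    box=lambda a,b,c,e:(X>a)&(X<b)&(Y>c)&(Y<e)
    m=(abs(Z-.06)<.012)&box(.45,.7,-.09,.06)
    print(n,"foot",rect(n,m,.06))
    m=(abs(Z-.05)<.012)&box(.38,.6,.26,.45)
    print(n,"block",rect(n,m,.05)[:1])
    for nm,b in(("wing",(.42,.48,.34,.42)),("knob",(.5,.56,.3,.35))):
        m=(Z>.083)&box(*b); print(n,nm,rect(n,m,.096)[:1],np.percentile(Z[m],[50,95]))
    sat=im[...,2]-im[...,0]  # R-B
    b=box(.40,.62,-.40,-.29)
    v,u=np.where(b); print("box px",u.min(),u.max(),v.min(),v.max(),"R-B pct",np.percentile(sat[b],[5,20,40,60,80,95]))
    m=b&(Z>.03)&(Z<.056)&box(.5,.56,-.4,-.29); print(n,"fin",rect(n,m,.048)[:1],P[m].mean(0),m.sum())
    m=b&(Z>.03)&box(.562,.62,-.4,-.29); print(n,"hoop",P[m].mean(0),m.sum(),np.percentile(Z[m],95))
    out=cv2.resize(np.clip(sat*6+100,0,255).astype(np.uint8)[v.min()-8:v.max()+8,u.min()-8:u.max()+8],None,fx=4,fy=4); cv2.imwrite(f"sat_{n}.png",out)
    for nm,lo,hi,x in (("all",.01,.3,(.2,.85,-.6,.6)),):
        m=((Z>.07)&(Z<.3)&box(*x)).astype(np.uint8); k,l,st,c=cv2.connectedComponentsWithStats(m)
        for i in range(1,k):
            if st[i,4]>60: print(n,"tall",np.round(P[l==i].mean(0),3),"ztop %.3f"%np.percentile(Z[l==i],97),st[i,4])
a=cv2.imread("sat_top.png");b=cv2.imread("sat_side.png");h=max(a.shape[0],b.shape[0])
pad=lambda x:cv2.copyMakeBorder(x,0,h-x.shape[0],0,0,cv2.BORDER_CONSTANT)
o=np.hstack([pad(a),pad(b)]);cv2.imwrite("pics/sat.png",o[:600,:800]);print(o.shape)
E
```

```text
top foot [(array([569.3, -10.3]), array([ 79.9, 201.7]), -15.6, array([567.8, -10.3])), (array([509.3,   6.7]), array([27.5, 40.5]), -21.8, array([509.6,   6.5]))]
top block [(array([485.3, 350.7]), array([ 73.1, 169.9]), -36.7, array([483.9, 350.9]))]
top wing [(array([448.1, 376.8]), array([13.1, 54.1]), -38.6, array([448.2, 376.9]))] [0.09224169 0.09521502]
top knob [(array([521.2, 324. ]), array([29.6, 30.8]), 50.1, array([521.2, 323.8]))] [0.09363796 0.09606615]
box px 429 465 194 264 R-B pct [-1.  0.  1.  3.  7. 10.]
top fin [(array([ 542.8, -343.8]), array([12.4, 28.8]), 1.5, array([ 543.9, -343.8]))] [ 0.54415932 -0.34486614  0.04372428] 48
top hoop [ 0.59483024 -0.34478793  0.056229  ] 61 0.06467178418187486
top tall [ 0.681 -0.49   0.176] ztop 0.234 2323
top tall [0.739 0.203 0.071] ztop 0.073 139
top tall [0.543 0.164 0.135] ztop 0.191 315
top tall [ 0.561 -0.163  0.128] ztop 0.181 322
top tall [0.521 0.323 0.091] ztop 0.096 104
top tall [0.455 0.498 0.078] ztop 0.081 80
top tall [0.449 0.377 0.089] ztop 0.095 103
top tall [0.396 0.152 0.096] ztop 0.103 425
top tall [0.363
[... 757 characters left out ...]
array([ 542.3, -335.8]))] [ 0.54321942 -0.34354446  0.04174312] 65
side hoop [ 0.58980827 -0.3486304   0.05144969] 40 0.0637643334802072
side tall [ 0.71  -0.476  0.158] ztop 0.228 3524
side tall [ 0.565 -0.154  0.122] ztop 0.180 547
side tall [ 0.398 -0.128  0.079] ztop 0.085 288
side tall [0.546 0.181 0.129] ztop 0.190 776
side tall [0.734 0.204 0.071] ztop 0.072 308
side tall [0.396 0.163 0.094] ztop 0.101 754
side tall [0.519 0.33  0.09 ] ztop 0.095 232
side tall [0.447 0.383 0.09 ] ztop 0.095 245
side tall [0.334 0.353 0.079] ztop 0.081 201
side tall [0.291 0.432 0.079] ztop 0.081 212
side tall [0.454 0.501 0.08 ] ztop 0.081 209
side tall [0.363 0.483 0.079] ztop 0.081 220
(344, 552, 3)
```

View pics/sat.png

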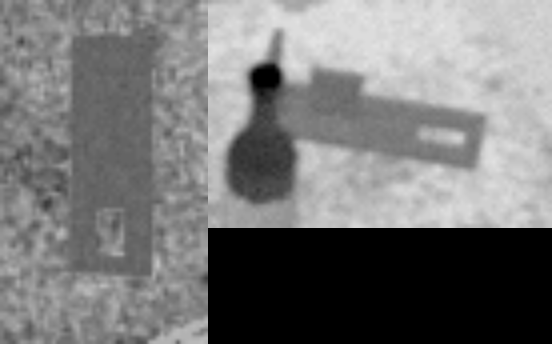

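The saturation crop shows the strap in the top view at about columns 439–459 and rows 195–254, with its slot near (448.5,243.5). Next I'll compute its pose, check clearances and check IK for every pose.

```bash
python3 - <<'E'
from h import *
n="top";im=cv2.imread("pics/top0.png").astype(int);d=np.load("top0.npy");P=cloud(n,cv2.medianBlur(d,3));X,Y,Z=P[...,0],P[...,1],P[...,2]
sat=(im[...,2]-im[...,0]).astype(np.float32)
dev=cv2.blur(sat,(3,3)); 
m=(dev<2.6); m[:, :425]=0;m[:,475:]=0;m[:188]=0;m[262:]=0
m=cv2.morphologyEx(m.astype(np.uint8),cv2.MORPH_OPEN,np.ones((7,7)))
print("strap",rect(n,m,.006))
print("slot approx",ray(n,[[448.5,243.5]],.006)*1000)
g=cv2.imread("pics/top0.png",0);print(g[234:256:1,441:458])
# clearance at rest
R=(abs(X-.543)<.07)&(abs(Y+.345)<.14)&(Z>.07); print("near rest",R.sum(), P[R][:5] if R.any() else "")
T=(Z>.1)&(X>.35)&(Y<-.3)&(X<.8); print("pot near", np.round(P[T][np.argsort(np.hypot(X[T]-.543,Y[T]+.345))[:3]],3), Z[T].max())
q0=robot.read_qpos();print(np.round(q0,1))
def chk(nm,p,y):
    for yy in(y,y+180):
        q=robot.ik(p,down(yy)); print(nm,yy,None if q is None else np.round(q,1))
chk("rest",[.543,-.345,.02],2);chk("resthi",[.543,-.345,.3],2)
chk("foot",[.595,-.016,.072],-15.5);chk("foothi",[.595,-.016,.3],-15.5)
chk("screw",[.448,.379,.06],-36.7);chk("screwhi",[.448,.379,.3],-36.7)
chk("ins",[.509,.008,.076],-15.5);chk("inshi",[.509,.008,.3],-15.5)
chk("t90",[.509,.008,.076],74.5)
E
```

```text
strap [(array([ 542.1, -344. ]), array([ 72.6, 151.6]), 1.3, array([ 537.4, -345.8]))]
slot approx [[ 461.1323388  -349.10605507    6.        ]]
[[168 164 166 166 165 167 165 167 166 165 167 166 164 165 164 164 166]
 [169 164 167 166 166 168 166 169 166 166 168 167 165 163 165 165 167]
 [168 165 167 168 163 165 164 169 168 168 169 168 166 165 165 164 168]
 [169 164 168 164 130 129 130 144 147 158 158 161 166 166 165 165 167]
 [169 165 168 166 156 180 175 111 100 104 104 119 163 166 165 165 169]
 [170 165 167 166 159 186 188 180 180 183 179 123 164 166 167 166 167]
 [170 165 168 166 160 184 185 183 186 189 187 124 164 166 167 167 168]
 [171 166 168 166 157 183 184 183 184 187 183 124 163 166 167 166 167]
 [172 166 169 165 159 183 184 184 185 187 182 122 163 166 167 167 167]
 [173 166 169 166 160 181 182 183 184 186 181 117 162 166 166 167 167]
 [171 166 168 166 161 181 181 182 184 185 180 115 163 165 166 166 166]
 [171 166 170 166 162 183 182 182 184 185 181 117 164 165 165 166 166]
 [171 166 171 166 161 183 183 182 182 182 181 117 163 165 166 165 166]
 [171 166 169 168 163 183 182 18
[... 939 characters left out ...]
esthi 182 [-15.1  15.6   3.1   0.  -77.5 -72.9]
foot -15.5 [ 17.3  21.3 -20.6   0.  -48.1  57.2]
foot 164.5 [  17.3   21.3  -20.6    0.   -48.1 -122.8]
foothi -15.5 [ 17.3  10.9  -3.1   0.  -76.1  57.2]
foothi 164.5 [  17.3   10.9   -3.1    0.   -76.1 -122.8]
screw -36.7 [ 59.3  21.4 -22.3   0.  -46.2  -6. ]
screw 143.3 None
screwhi -36.7 [ 59.3  10.1  -4.1   0.  -75.9  -6. ]
screwhi 143.3 None
ins -15.5 [ 23.   13.9 -31.2   0.  -44.8  51.5]
ins 164.5 [  23.    13.9  -31.2    0.   -44.8 -128.5]
inshi -15.5 [ 23.    2.3 -12.9   0.  -74.8  51.5]
inshi 164.5 [  23.     2.3  -12.9    0.   -74.8 -128.5]
t90 74.5 [ 23.   13.9 -31.2   0.  -44.8 141.5]
t90 254.5 [ 23.   13.9 -31.2   0.  -44.8 -38.5]
```

```bash
python3 - <<'E'
from h import *
p=robot.read_position()
robot.servo_line([p[0],p[1],.38],speed=.3)
robot.goto([.549,-.343,.30],down(3))
robot.move_gripper(.6)
robot.servo_line([.549,-.343,.10],speed=.3)
robot.servo_line([.549,-.343,.014],speed=.1)
print(robot.read_force(),robot.read_position())
robot.move_gripper(0.0)
print(robot.read_grip_width()*88,robot.read_finger_force(),robot.read_force(),robot.read_t())
robot.servo_line([.549,-.343,.05],speed=.1)
robot.servo_line([.549,-.343,.25],speed=.25)
print(robot.read_grip_width()*88,robot.read_force(),robot.read_t())
for n in("top","side"):
    a,d=robot.grab_frame(n); cv2.imwrite(f"pics/{n}1.png",a[:,:,::-1]); np.save(f"{n}1.npy",d)
t=cv2.imread("pics/top1.png");s=cv2.imread("pics/side1.png")
cv2.imwrite("pics/m1.png",np.hstack([cv2.resize(t[140:280,380:520],(400,400)),cv2.resize(s[40:180,250:390],(400,400))]))
E
```

```text
[0.10812919 0.32743518 0.85482286] [ 0.54952821 -0.34320379  0.01468886]
9.748173146752062 29.984712302684784 [ 0.21884841 -1.79270844  0.67273272] 6.0083
9.726967213043709 [-0.52877172 -0.77820623 -3.88497771] 7.4667
```

View pics/m1.png

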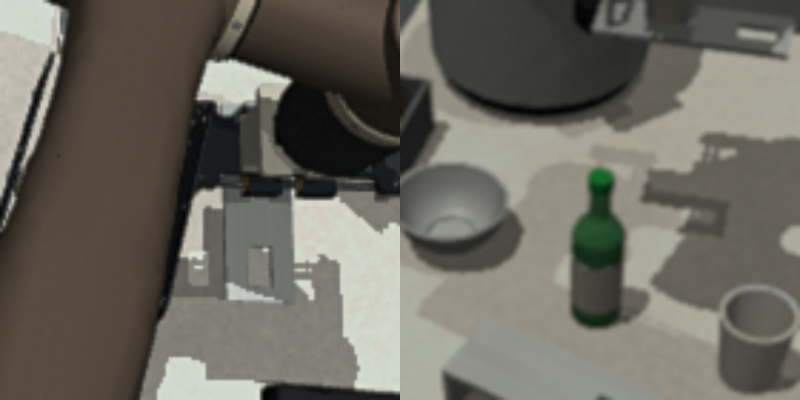

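The rest is held, and its slot is visible in the top view at about (471,233) and in the side view at about (375,51). Next I'll carry it over the foot and measure it while hovering.

```bash
python3 - <<'E'
from h import *
g=[.5947,-.0156]
robot.goto([*g,.25],down(-15.5))
robot.servo_line([*g,.10],speed=.2)
print(robot.read_position(),robot.read_force(),robot.read_t())
for n in("top","side"):
    a,d=robot.grab_frame(n); cv2.imwrite(f"pics/{n}2.png",a[:,:,::-1]); np.save(f"{n}2.npy",d)
t=cv2.imread("pics/top2.png");s=cv2.imread("pics/side2.png")
cv2.imwrite("pics/m2.png",np.hstack([cv2.resize(t[170:250,310:390],(400,400)),cv2.resize(s[140:220,270:350],(400,400))]))
E
```

```text
[ 0.59565482 -0.0159329   0.10106188] [ 0.32490564 -0.13909381 -3.57916932] 9.7167
```

View pics/m2.png

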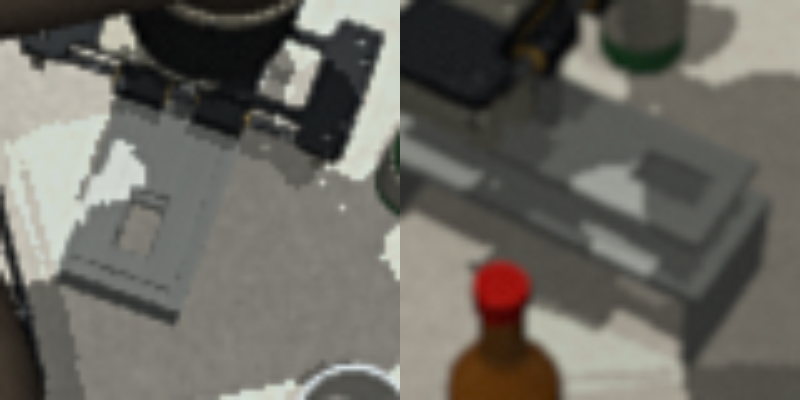

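In the top view the rest slot shows at about (338.4,214.4), and in the side view at about (325,176). I'll cast rays and refine using the strap's near-end edge relative to the foot.

```bash
python3 - <<'E'
from h import *
print(ray("top",[[338.4,214.4]],.0924)*1000,ray("side",[[325,176]],.0924)*1000)
for n in("top","side"):
    im=cv2.imread(f"pics/{n}2.png").astype(int); d=np.load(n+"2.npy");P=cloud(n,cv2.medianBlur(d,3));X,Y,Z=[P[...,i] for i in range(3)]
    m=(abs(Z-.0924)<.011)&(X>.44)&(X<.57)&(Y>-.06)&(Y<.07)
    print(n,np.median(Z[m]),rect(n,m,.0924))
g=cv2.imread("pics/top2.png",0);print(g[206:224,328:350])
g=cv2.imread("pics/side2.png",0);print(g[166:186,314:338])
E
```

```text
[[509.58352741   4.64763975  92.4       ]] [[507.38317291  10.62349773  92.4       ]]
top 0.09255036471554413 [(array([527.6,   1.4]), array([ 66.1, 101.9]), -16.2, array([5.262e+02, 3.000e-01])), (array([510.5,   7. ]), array([26.6, 41.6]), -14.0, array([510.6,   7.2]))]
side 0.09352480076419983 [(array([527. ,   3.6]), array([ 69.6, 104.4]), -15.4, array([524.4,   3.5])), (array([509.4,   9.9]), array([22.9, 39.9]), -18.4, array([508.9,   9.8]))]
[[207 213 211 210 211 208 209 214 208 212 214 124 111 113 113 113 115 113
  113 111 114 113]
 [210 210 210 211 211 207 211 210 144 135 144 116 111 115 114 115 115 113
  113 111 112 114]
 [211 211 211 213 213 211 218 213 102 102  86  85  92 109 107 113 114 114
  112 113 112 114]
 [214 216 211 218 210 213 218 193  94 101 108 112 113  85  75  82 111 113
  113 114 113 116]
 [206 209 144 204 135 124 125 108  76  85  80  92 110 112 110  94 112 113
  112 114 114 115]
 [128 125 108 125 109 109 109  98 106 122  94  84  75  80  91 103 113 113
  114 113 114 114]
 [109 110 112 110 113 114 106  99 123 129 127 127 123  94  82 109 113 113
  113 113 116 1
[... 2348 characters left out ...]
58 159 155 132  98  89  90  85  81  75  72  70  68  68  72  82  88
   92  92  92  89  76  68]
 [157 160 161 158 133  97  89  91  90  87  86  83  82  75  71  78  86  91
   92  94  91  81  68  65]
 [141 153 158 157 134  99  90  90  91  91  92  91  88  86  82  86  90  91
   91  92  84  74  64  67]
 [103 120 134 144 131 101  92  91  91  91  92  92  91  91  91  89  92  91
   91  85  76  67  66  71]
 [ 73  82  94 111 116 103  92  92  94  93  92  92  91  92  92  92  92  92
   87  75  65  69  75  83]
 [ 67  69  69  79  90  85  80  85  91  92  93  91  92  91  92  92  93  91
   81  68  65  74  87  90]
 [ 66  67  67  69  71  67  65  71  79  86  91  93  94  93  93  92  92  84
   72  65  68  81  90  93]]
```

```bash
python3 - <<'E'
from h import *
g=[.5937,-.0157]
robot.servo_line([*g,.082],speed=.08)
print(robot.read_position())
z=.078
while z>.069:
    robot.servo_line([*g,z],speed=.03); f=robot.read_force()[2]
    if f>2: break
    z-=.0015
print(z,f,robot.read_position(),robot.read_t())
robot.move_gripper(.35)
print(robot.read_position(),robot.read_force())
robot.servo_line([*g,.13],speed=.12)
robot.servo_line([*g,.30],speed=.35)
s=[.447,.3795]
robot.goto([*s,.30],down(-36.7)); robot.move_gripper(.5)
print(robot.read_position(),robot.read_t())
for n in("top","side"):
    a,d=robot.grab_frame(n); cv2.imwrite(f"pics/{n}3.png",a[:,:,::-1]); np.save(f"{n}3.npy",d)
    P=cloud(n,cv2.medianBlur(d,3));X,Y,Z=[P[...,i] for i in range(3)]
    m=(abs(Z-.066)<.011)&(X>.44)&(X<.57)&(Y>-.06)&(Y<.07)
    print(n,np.median(Z[m]),rect(n,m,.066))
t=cv2.imread("pics/top3.png");q=cv2.imread("pics/side3.png")
cv2.imwrite("pics/m3.png",np.hstack([cv2.resize(t[160:240,310:390],(400,400)),cv2.resize(q[140:220,260:340],(400,400))]))
E
```

```text
[ 0.59341241 -0.01576727  0.0817649 ]
0.0735 2.484019436876794 [ 0.59401662 -0.01569323  0.07404057] 11.225
[ 0.5937011  -0.01570328  0.07345861] [-0.71411093 -0.33377096  0.18618106]
[0.44710743 0.37937199 0.30003302] 15.1583
top 0.0650568708370455 [(array([524.7,   2. ]), array([ 79.3, 109.5]), -15.4, array([5.217e+02, 1.000e-01])), (array([508.7,   6.9]), array([26.1, 42.1]), -17.3, array([508.6,   6.9]))]
  return _methods._mean(a, axis=axis, dtype=dtype,
  ret = ret.dtype.type(ret / rcount)
Traceback (most recent call last):
  File "h.py", line 20, in rect
    i=max((k for k in range(len(cs)) if hi[0][k][3]<0),key=lambda k:cv2.contourArea(cs[k]))
ValueError: max() iterable argument is empty
```

The rest sits with its slot within about 1 mm of the foot slot; the arm blocks the side view at this pose. Next I'll grasp the screw.

```bash
python3 - <<'E'
from h import *
s=[.448,.3792]
robot.move_gripper(.5)
robot.servo_line([*s,.12],speed=.3)
robot.servo_line([*s,.062],speed=.1)
print(robot.read_position(),robot.read_force())
robot.move_gripper(0.0)
print(robot.read_grip_width()*88,robot.read_finger_force(),robot.read_t())
robot.servo_line([*s,.11],speed=.1)
robot.servo_line([*s,.30],speed=.35)
print(robot.read_grip_width()*88,robot.read_force(),robot.read_position(),robot.read_t())
g=[.5087,.0079]
robot.goto([*g,.28],down(-15.5))
robot.servo_line([*g,.20],speed=.3)
robot.dwell(.15)
print(robot.read_position(),robot.read_t())
for n in("top","side"):
    a,d=robot.grab_frame(n); cv2.imwrite(f"pics/{n}4.png",a[:,:,::-1]); np.save(f"{n}4.npy",d)
t=cv2.imread("pics/top4.png");q=cv2.imread("pics/side4.png")
cv2.imwrite("pics/m4.png",np.hstack([cv2.resize(t[140:260,290:410],(400,400)),cv2.resize(q[80:200,250:370],(400,400))]))
E
```

```text
[0.44839943 0.3796726  0.06274078] [-0.71198502  0.13916998  1.17891334]
11.788038385165928 30.000320971012115 17.5833
11.517141639837739 [ 0.19690828 -0.49351248 -1.29095722] [0.44757873 0.37899477 0.29947067] 18.9083
[0.51034692 0.0085963  0.2023195 ] 20.8833
```

View pics/m4.png

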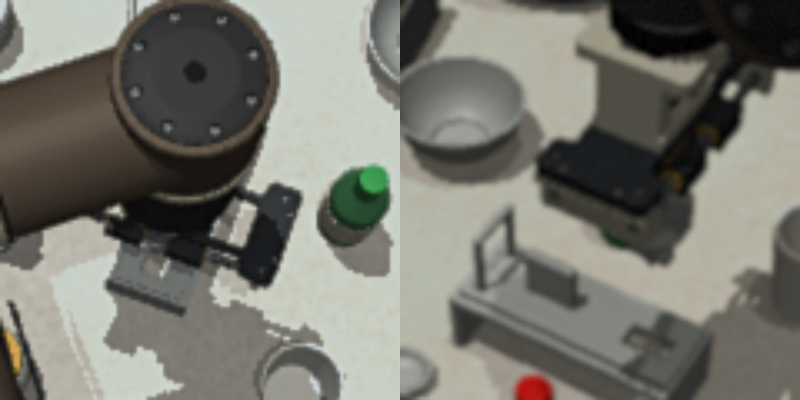

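The rest sits squarely on the foot with the hoop at the far end, and its slot is at about (325,180) in the side view. The screw is mostly hidden behind the finger, so I'll check numerically.

```bash
python3 - <<'E'
from h import *
d=np.load("side4.npy");P=cloud("side",cv2.medianBlur(d,3));X,Y,Z=[P[...,i] for i in range(3)]
m=(abs(Z-.066)<.012)&(X>.44)&(X<.57)&(Y>-.06)&(Y<.07); print("side slot",rect("side",m,.066))
for n in("top","side"):
    P=cloud(n,np.load(n+"4.npy"));x=P-[.5103,.0086,0];c,s=np.cos(np.radians(-15.5)),np.sin(np.radians(-15.5))
    lx=x[...,0]*c+x[...,1]*s;ly=-x[...,0]*s+x[...,1]*c;z=P[...,2]
    for lo in np.arange(.15,.25,.01):
        k=(abs(lx)<.06)&(abs(ly)<.08)&(z>lo)&(z<lo+.01)
        if k.sum()>3: print(n,round(lo,2),k.sum(),"lx %.4f %.4f ly %.4f %.4f"%(*np.percentile(lx[k],[3,97]),*np.percentile(ly[k],[3,97])))
E
```

```text
side slot [(array([524.2,   9.1]), array([ 83.7, 112.5]), -15.6, array([519.8,   8.2])), (array([507.3,  12.1]), array([20.1, 38.7]), -13.6, array([507.6,  12.6]))]
top 0.19 4 lx -0.0202 -0.0163 ly 0.0061 0.0095
top 0.21 4 lx -0.0267 -0.0251 ly -0.0041 0.0043
top 0.22 4 lx -0.0270 -0.0248 ly -0.0061 0.0012
top 0.23 5 lx -0.0257 -0.0229 ly -0.0052 0.0028
side 0.16 20 lx -0.0154 0.0132 ly -0.0007 0.0071
side 0.17 25 lx -0.0164 0.0106 ly -0.0024 0.0095
side 0.19 56 lx -0.0235 0.0015 ly 0.0002 0.0228
side 0.2 18 lx -0.0283 -0.0126 ly 0.0000 0.0126
side 0.21 38 lx -0.0280 -0.0119 ly 0.0002 0.0209
side 0.22 37 lx -0.0284 -0.0114 ly -0.0014 0.0220
side 0.23 27 lx -0.0286 -0.0118 ly -0.0025 0.0175
```

```bash
python3 - <<'E'
from h import *
g=np.array([.5072,.0085])
robot.servo_line([*g,.125],speed=.15); robot.dwell(.3)
p=np.array(robot.read_position());print(p,robot.read_t())
c=g+(g-p[:2])
f0=robot.read_force(); z=.121
while z>.0775:
    robot.servo_line([*c,z],speed=.05); f=robot.read_force()-f0
    if f[2]>5 or np.hypot(*f[:2])>8: break
    z-=.004 if z>.083 else .0015
print(z,np.round(f,2),robot.read_position(),robot.read_ft_torque(),robot.read_t(),robot.read_grip_width()*88)
E
```

```text
[0.50760018 0.00863232 0.12572416] 21.9333
0.07649999999999996 [-0.27  0.38  1.84] [0.50708254 0.00841801 0.07819155] [-0.06782028  0.12009753  0.02414531] 25.1833 11.633017440498328
```

```bash
python3 - <<'E'
from h import *
f0=robot.read_force();p=[.5071,.0084,.0772]
for a in range(15,91,15):
    robot.goto(p,down(-15.5-a)); f=robot.read_force()-f0; print(a,np.round(f,1),np.round(robot.read_ft_torque()[2],2))
    if np.linalg.norm(f)>25: break
robot.dwell(.2);print(robot.read_position(),robot.read_tcp_rot()[:,0],robot.read_t())
E
```

```text
15 [-0.2 -0.5  5.8] -0.09
30 [ 0.1 -0.1  5.7] -0.07
45 [ 0.6 -0.1  6.7] -0.08
60 [ 0.1 -1.7  5.5] -0.06
75 [-0.7 -0.7  5.9] -0.09
90 [ 0.1 -0.7  5.4] -0.07
[0.50813618 0.00854351 0.07819051] [-2.66861129e-01 -9.63734669e-01 -7.91069968e-04] 27.5333
```

```bash
python3 - <<'E'
from h import *
robot.move_gripper(.4); print(robot.read_force())
robot.servo_line([.5076,.0085,.14],speed=.15)
robot.servo_line([.5076,.0085,.30],speed=.35)
robot.goto([.30,-.45,.35],down(-105.5))
print(robot.read_t())
for n in("top","side"):
    a,d=robot.grab_frame(n); cv2.imwrite(f"pics/{n}5.png",a[:,:,::-1]); np.save(f"{n}5.npy",d)
    P=cloud(n,cv2.medianBlur(d,3));X,Y,Z=[P[...,i] for i in range(3)]
    m=(Z>.085)&(Z<.115)&(abs(X-.509)<.04)&(abs(Y-.008)<.045);print(n,rect(n,m,.101)[:1],np.percentile(Z[m],95))
t=cv2.imread("pics/top5.png");q=cv2.imread("pics/side5.png")
cv2.imwrite("pics/m5.png",np.hstack([cv2.resize(t[130:260,150:410],(400,200)),cv2.resize(q,(400,250))[:200]]))
cv2.imwrite("pics/m5.png",np.vstack([np.hstack([cv2.resize(t[140:260,290:410],(400,340)),cv2.resize(q[80:200,250:370],(400,340))]),np.hstack([cv2.resize(t,(400,250)),cv2.resize(q,(400,250))])]))
E
```

```text
[ 0.41597343 -0.33270639  0.07769944]
31.1833
top [(array([506.8,   6.7]), array([16.3, 54.7]), 75.8, array([506.6,   5.5]))] 0.11144110028478516
side [(array([504.7,  10.1]), array([21.1, 71.7]), 74.9, array([505.6,  11.4]))] 0.11068765628371247
```

View pics/m5.png

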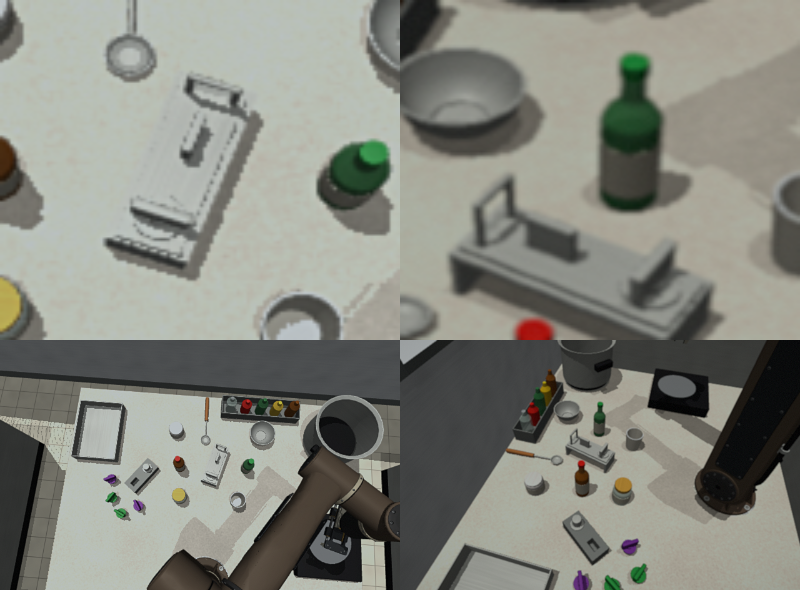

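The wing stands square across the strap at about 75°, where 74.5° is ideal. The collar is down (wing top 0.111 m, expected 0.112 m), the pin is still in its block, and the bystanders haven't moved.

```bash
python3 -c "
from rig import robot
print(robot.job_done(),robot.read_t())"
```

```text
the job is handed in; nothing more can be done
the job is handed in; nothing more can be done
```

The lid rest is mounted on the foot with the thumbscrew seated and turned square across the strap; the pin and bystanders were left in place, and the job was handed in at about 31 s.

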